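# Free the massage roller from its spring bar

## Robot

A 7-joint arm with a two-finger parallel gripper is mounted at the origin on the work surface. World frame = base frame: x ahead of the robot, y to its left, z up, the work surface at z = 0. Lengths are in m, angles in rad, forces in N, time in s.
With the tool pointing down it reaches from about 0.4 to 0.85 m from the base axis. Payload 10.4 kg.
Tool frame: the origin (TCP) lies at the very end of the fingers, on their centre line; the grasp point (between the pads) lies 19 mm behind it; x points along the fingers, z is the direction in which the jaws open and shut, and the axes are right-handed (so a half turn about x gives the same grasp; the last joint's range is limited). The gripper opens to 85 mm and grips with 20 to 120 N. Pads are 22 mm wide; open, the fingers measure 114 mm over their backs; the gripper's body (76 mm by 85 mm) begins 54 mm behind the grasp point. The pads swing forward as they close: fully open they stand 13 mm farther back than shut.
Start: joints at [1.1, 0.332, -0.065, 1.46, 0.022, 1.35, -0.088], TCP at [0.271, -0.563, 0.231] pointing down, gripper open.
Joint ranges: [-2.6, 2.6], [-0.5, 2.12], [-1.47, 1.34], [0.16, 2.42], [-1.27, 4.41], [0.06, 2.06], [-2.6, 2.6]. Speed limits (rad/s): [2.22, 2.22, 2.79, 2.79, 3.14, 3.14, 3.14].

## Interface

Orientations are given as a unit quaternion [x, y, z, w].
In Python, from workcell import readout, camera, manip gives the robot as it stands.
- The arm moves only by the shell command python3 -m inch 'ROWS' [FORCE]. ROWS is JSON, a list of rows, each a list of 3 entries, a list of its own where there are three numbers: the turn, a rotation vector about the tool's x, y, z in degrees, then the shift along the tool's x, y, z in mm, then the closure, from 0 (fully open) to 1 (shut). In form: [[[wx, wy, wz], [dx, dy, dz], hand], ...]. A call has 1 to 10 rows; each row is the pose to reach, as a shift and turn from the pose measured when the call began, along the tool's axes at that moment; what a row does not reach only later rows make up. A row lasts 1/8 s, in which the tool goes at most 62.5 mm and 10.7 degrees, less where a joint would pass 70% of its speed; a pose out of reach is approached as far as the arm can. A call with a gripper value outside its range is refused whole. The fingers move at their own pace and stop on an object; FORCE is the grip in N (left out, the last holds). Time passes only in rows, so rows that repeat a pose let the fingers close. It gives the time, the measured TCP pose, the force and the opening at its end, in the units of the state.
- readout.get_obs(): the state, without advancing time (a new reading comes with each control period).
- camera(name): name is "scene" or "side" or "wrist"; returns a dict with "pixels" (420x560x3 uint8, red, green, blue), "range_z" (420x560 float32, m along the optical axis (not along the pixel's ray), 0 where there is no reading), "intrinsics" (3x3 intrinsics, pixels), "extrinsics" (4x4, takes a point from world to camera coordinates); the wrist camera has in their place "T_tool_cam" (4x4, takes a point from camera to tool coordinates, whose origin is the TCP and whose axes are the tool frame's). Camera axes: x right, y down, z forward; pixel columns grow to the right and rows downward; lengths in m; the calibration is good to about 2 mm. A picture is of the moment at which its call begins: read the wrist's pose just before it.
- manip.hand_in(): hands the job in, once; it reports no verdict.
The state is a dict: "clock": time; "joint_pos": joint angles; "joint_velocities": joint speeds; "tau": joint torques, N m; "position": TCP position; "ee_rot": TCP orientation; "ft_force": force on the tool from outside, world axes, zero at the start; "torque": the same for the moment, N m; "grip_width": opening from 0.0 (shut) to 1.0 (fully open).
Only numpy, scipy, OpenCV 4.12 (cv2) and the standard library are available. Lean on these libraries where they do the work, as an engineer would, in place of code of your own. Each camera call takes 0.05 s, during which the arm holds its last target.

## Task

The grey massage roller in the aluminium stand is held by a spring bar. Take the forked tool out of its clear holder, set its two prongs down astride the bare bar between the roller and the push plate, press the plate away from the roller, against the spring until the roller drops off and rolls down into the stand's tray, then put the forked tool back upright in the holder it came from. Work the bar only with the tool: keep the gripper itself off the stand and the roller, and leave the flat-bladed tool in the other holder alone.

Things in the scene. Friction and masses are not known exactly. Their poses are not given: they have to be found in the camera images.
- stand: Fixed aluminium stand; origin on the counter, z up. An 8 mm steel spring bar runs along its y at x = 0, z = 85 mm. In y (mm): -89 to -51 two cheek plates (75 long in x, top z = 110) with the roller between; -51 to -6 bare bar; -6 to 0 upright push plate (52 wide in x, z = 65 to 105), at rest; 47 to 97 spring housing, 36 round, top z = 103.
- slot (a point): Middle of the bare 44 mm length of bar, on its axis (stand x = 0, y = -28.5 mm, z = 85 mm), between a cheek plate and the push plate: the prongs go down here, one on each side of the bar. Axes as the stand's. Below it there is nothing but a 4 mm base plate on the counter.
- tray (a point): Centre of the stand's tray floor (black rubber), 4 mm above the counter. The tray is open on top, 78 mm (x) by 72 mm (y) inside, walls 34 mm high. A sloping chute leads down into it, towards the stand's -x, from under the roller, which rolls there by itself once the bar has left it.
- spring_bar (a joint): How far the bar is pushed along the stand's +y (m): 0 at rest, stop at 0.045. The roller is let go at about 0.030: push to 0.037 to 0.042 and hold for a second. Takes 2.4 N at the start and 6 N at the stop; springs back to 0 when let go.
- roller: Grey plastic ring, outside diameter 56 mm, bore 26 mm, 16 mm wide, 50 g. Origin at its centre; its axis is its y. At the start it hangs on the spring bar.
- fork: Forked tool, upright in a holder, 138 mm tall, 150 g. Origin midway between the prong tips, z up the handle. Two steel prongs down, 60 mm long, each 8 mm (x) by 18 mm (y), 28 mm apart along x (44 outside); crosspiece 44 x 18 mm at z = 60 to 72; black handle 24 mm (x) by 20 mm (y), z = 80 to 138: grip at z about 110 across y, so that the push is along the grip.
- fork_holder: The forked tool's clear holder, fixed; origin on the counter under its centre, x and y as the tool's at the start. Inside 54 mm (x) by 27 mm (y), floor 4 mm up, walls to 22 mm, then a mouth flared to 76 x 49 mm at 33 mm high.
- blade: Bystander: flat-bladed tool, 138 mm tall, with one solid blade 44 x 18 x 60 mm in place of the prongs and a round handle 30 mm across, standing in a like holder. Origin at the bottom centre of its blade, z up.
Things that resemble listed ones, but are neither listed nor needed, are in the scene too. Leave any yellow look-alike of the fork alone.

How it is judged:
On the way, in this order (a step that is already met when the one before it is completed fails the run):
1. the spring bar is pushed back more than 15 mm by the forked tool (value of joint spring_bar above 0.015 m and contact force between fork and stand above 0.5 N), for 0.05 s.
2. the roller lies still in the tray (x of roller in the frame of stand between -0.19 and -0.085 m and y of roller in the frame of stand between -0.12 and -0.02 m and z of roller in the frame of stand below 0.045 m and linear speed of roller below 0.05 m/s), for 0.2 s.
At the end, for the whole second after the job is handed in: The roller lies still in the stand's tray, the spring bar has sprung back to within 5 mm of rest, and the forked tool is let go and stands at rest in its own holder, within 20 mm of its centre with the tips no more than 15 mm above the counter, tilted less than 17 degrees (all of step 2 and value of joint spring_bar below 0.005 m and horizontal distance between fork and fork_holder below 0.02 m and height (world z) of fork below 0.015 m and angle between fork's own z axis and vertical below 0.3 rad and linear speed of fork below 0.03 m/s); the robot touches nothing.
It fails at once if the gripper or arm presses on the stand or its bar (over 2 N) (contact force between any of the fingers, the arm and stand above 2 N).
It fails at once if the gripper touches the roller (over 1 N) (contact force between the fingers and roller above 1 N).
It fails at once if the flat-bladed tool is moved more than 25 mm or tipped more than 20 degrees (distance of blade from where it was at the start of the episode above 0.025 m or angle between blade's own z axis and vertical above 0.35 rad).
It also fails if it takes over 58 s, if anything falls off the work surface, if the arm or the gripper's body presses on something with over 40 N, if the wrist force passes 120 N, or if a joint passes its speed limit or range.

## Working session

There is one attempt and no reset: what is moved stays moved. The work goes in short steps, Python scripts to look and compute and a shell command to move; the robot and the scene stay as the last step left them, time stands still between calls to the robot, and variables do not carry over. Pictures are saved under pics/ and viewed, and the job is handed in when it is done.

```bash
ls; mkdir -p pics
python3 - <<'E'
from workcell import readout, camera, manip
import cv2, numpy as np
o=readout.get_obs(); print(o)
for n in ["scene","side","wrist"]:
    c=camera(n); cv2.imwrite(f"pics/{n}0.png",c["pixels"][:,:,::-1]); print(n,c["intrinsics"],c.get("extrinsics",c.get("T_tool_cam")))
    np.savez(f"pics/{n}0.npz",**c)
E
```

```text
pics
{'clock': 0.0, 'joint_pos': array([ 1.1004326 ,  0.33288276, -0.06472823,  1.4609553 ,  0.02159249,
        1.34990486, -0.08851283]), 'joint_velocities': array([-6.07167033e-04, -1.22392576e-03, -4.94665097e-04,  9.62298973e-04,
       -8.79124628e-04,  4.04823345e-04,  1.09240652e-05]), 'tau': array([-3.70087519e-04, -6.25445580e+01,  4.89048916e-02, -3.91598403e+01,
        1.60476915e-02,  1.01400999e-02, -5.29173053e-05]), 'position': array([ 0.2704396 , -0.56303309,  0.23050253]), 'ee_rot': array([ 0.37676149,  0.59898061, -0.37624496,  0.59809091]), 'ft_force': array([ 0.82131384, -0.10418233,  0.68000743]), 'torque': array([-0.03369597, -0.00134769, -0.03498868]), 'grip_width': 0.999539667305255}
scene [[402.380188     0.         280.48260694]
 [  0.         402.380188   209.06550201]
 [  0.           0.           1.        ]] [[ 0.82218601  0.56921566 -0.00192413 -0.48547164]
 [ 0.45162087 -0.65437996 -0.60648615 -0.1526851 ]
 [-0.34648053  0.49777545 -0.79509172  1.01831637]
 [ 0.          0.          0.          1.        ]]
side [[379.32698496   0.         278.60575268]
 [  0.         379.32698496 216.99559152]
 [  0.           0.           1.        ]] [[-0.71777251 -0.69585895  0.02414415  0.41213973]
 [-0.39027983  0.37336964 -0.84159181  0.26497118]
 [ 0.5766145  -0.61349444 -0.53957418  0.66144033]
 [ 0.          0.          0.          1.        ]]
wrist [[306.64449165   0.         285.50459242]
 [  0.         306.64449165 205.31435546]
 [  0.           0.           1.        ]] [[-1.61874687e-03 -3.01245747e-01  9.53545164e-01 -1.42652814e-01]
 [ 1.06826874e-03 -9.53546390e-01 -3.01244321e-01  7.61558765e-02]
 [ 9.99998119e-01  5.31004191e-04  1.86536165e-03  1.72015562e-04]
 [ 0.00000000e+00  0.00000000e+00  0.00000000e+00  1.00000000e+00]]
```

View pics/scene0.png

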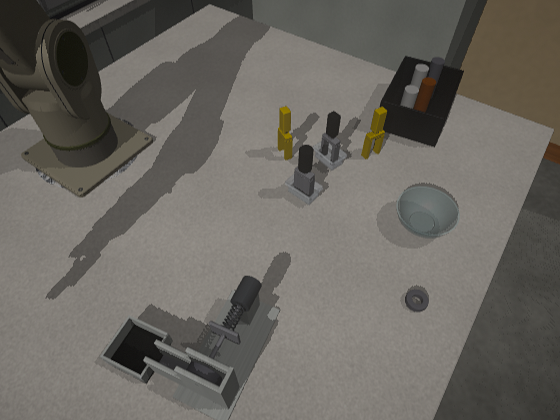

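View pics/side0.png

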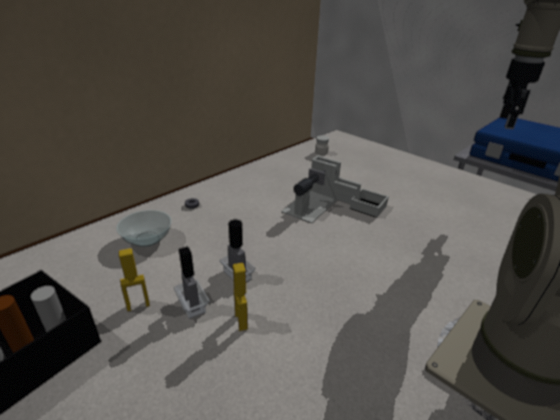

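View pics/wrist0.png

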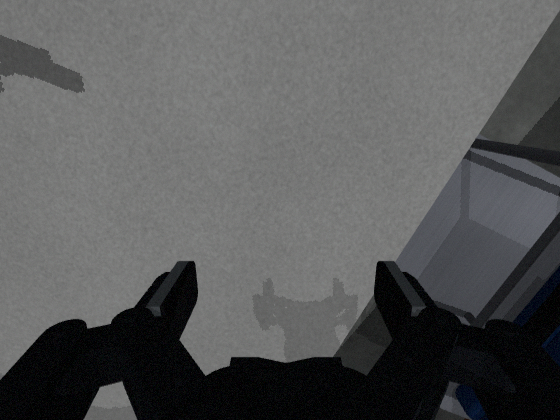

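The scene view shows two black-handled tools: the farther one at (333,125), with a gap under its crosspiece, and the nearer one at (305,160). There are two yellow look-alikes at (286,130) and (376,130), and the stand is at (180,350). I'll zoom in and deproject.

```bash
cat > h.py <<'E'
import numpy as np, cv2
from scipy.spatial.transform import Rotation as R
def world(c, extr=None):
    K=c["intrinsics"]; z=c["range_z"]; h,w=z.shape
    u,v=np.meshgrid(np.arange(w),np.arange(h))
    P=np.stack([(u-K[0,2])/K[0,0]*z,(v-K[1,2])/K[1,1]*z,z],-1)
    T=np.linalg.inv(c["extrinsics"]) if extr is None else extr
    W=P@T[:3,:3].T+T[:3,3]
    W[z<=0]=np.nan
    return W
def proj(c,p,E=None):
    E=c["extrinsics"] if E is None else E
    q=E[:3,:3]@np.asarray(p)+E[:3,3]; k=c["intrinsics"]@q; return k[:2]/k[2]
def ray_plane(c,uv,zp,T=None):
    T=np.linalg.inv(c["extrinsics"]) if T is None else T
    d=T[:3,:3]@np.linalg.inv(c["intrinsics"])@np.array([uv[0],uv[1],1.]); o=T[:3,3]
    return o+d*(zp-o[2])/d[2]
E
python3 - <<'E'
import numpy as np,cv2
from h import *
a=dict(np.load("pics/scene0.npz")); b=dict(np.load("pics/side0.npz"))
def crop(c,x0,y0,x1,y1,s,fn): cv2.imwrite(fn,cv2.resize(c["pixels"][y0:y1,x0:x1,::-1],None,fx=s,fy=s,interpolation=cv2.INTER_CUBIC))
crop(a,260,90,400,210,5,"pics/c1.png"); crop(a,90,260,290,410,4,"pics/c2.png"); crop(b,100,205,270,345,4,"pics/c3.png"); crop(b,280,130,400,230,5,"pics/c4.png")
for n,c in (("scene",a),("side",b)):
    W=world(c)
    pts={"scene":[(333,118),(333,130),(306,153),(306,165),(330,152),(245,290),(135,345),(225,330),(417,290),(286,115),(378,115)],"side":[(187,260),(236,230),(305,185),(370,203),(130,260),(239,275)]}[n]
    for u,v in pts: print(n,(u,v),np.round(W[v,u],3))
E
```

```text
scene (333, 118) [0.523 0.298 0.142]
scene (333, 130) [0.526 0.3   0.108]
scene (306, 153) [0.532 0.176 0.141]
scene (306, 165) [0.536 0.172 0.112]
scene (330, 152) [0.514 0.325 0.013]
scene (245, 290) [ 0.601 -0.119  0.102]
scene (135, 345) [ 0.471 -0.28   0.004]
scene (225, 330) [ 0.618 -0.191  0.105]
scene (417, 290) [0.839 0.099 0.012]
scene (286, 115) [0.426 0.26  0.131]
scene (378, 115) [0.596 0.371 0.135]
side (187, 260) [0.506 0.315 0.127]
side (236, 230) [0.512 0.192 0.131]
side (305, 185) [ 0.583 -0.107  0.098]
side (370, 203) [ 0.488 -0.3    0.005]
side (130, 260) [0.582 0.387 0.123]
side (239, 275) [0.406 0.276 0.13 ]
```

View pics/c1.png

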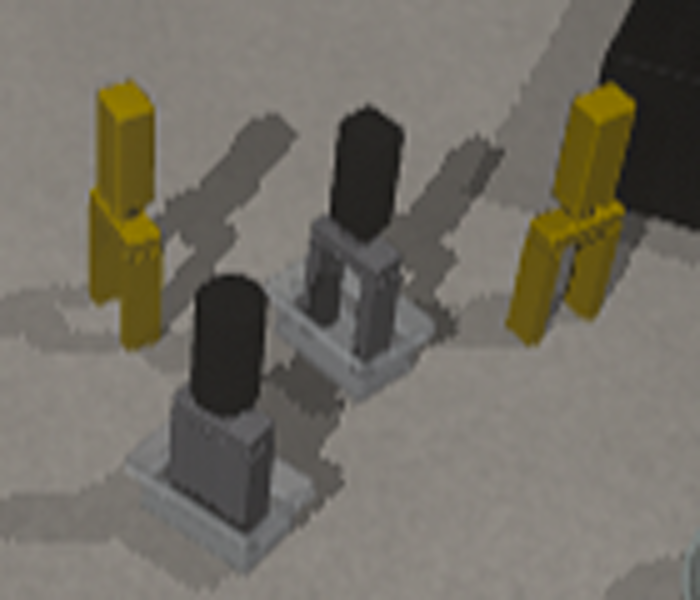

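View pics/c2.png

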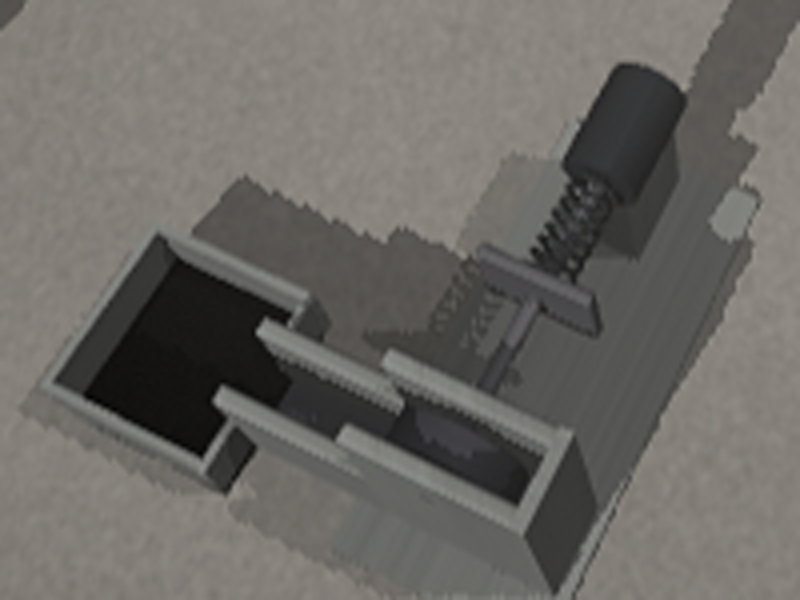

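View pics/c3.png

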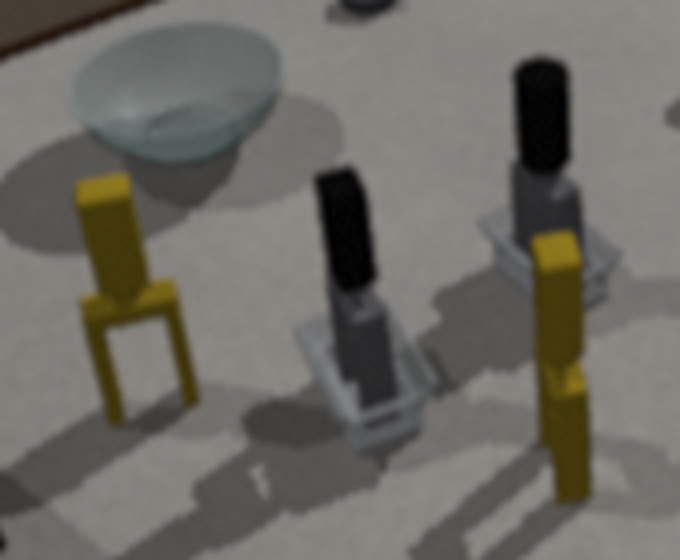

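View pics/c4.png

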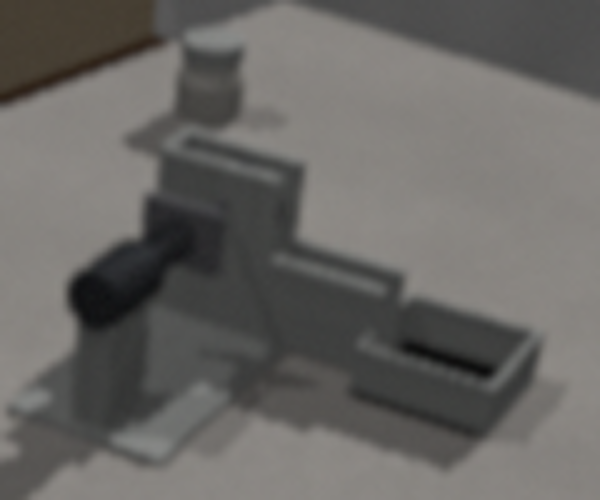

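The fork is the far black tool, with its prongs and gap visible at crop (350,290). The blade is the near one, with a round handle. Next is a coarse stand and fork pose from depth.

Run:
```python
import numpy as np,cv2
from h import *
a=dict(np.load("pics/scene0.npz")); b=dict(np.load("pics/side0.npz"))
for n,c in (("scene",a),("side",b)):
    W=world(c); z=W[...,2]
    near=(np.hypot(W[...,0]-.57,W[...,1]+.23)<.16)
    print(n,"counter z",np.nanmedian(z[(abs(W[...,0]-.55)<.1)&(abs(W[...,1]-.05)<.05)]))
    m=near&(z>.107)&(z<.116)
    P=W[m]; r=cv2.minAreaRect(P[:,:2].astype(np.float32)*1000); print("cheek",len(P),r)
    m=near&(z>.09)&(z<.107); P=W[m]; 
    lab,_=0,0
    nl,L,st,ce=cv2.connectedComponentsWithStats(m.astype(np.uint8))
    for i in range(1,nl):
        if st[i,4]>8: Q=W[L==i]; print("  comp",st[i,4],ce[i].round(),Q.mean(0).round(3),cv2.minAreaRect(Q[:,:2].astype(np.float32)*1000))
    m=near&(z>.03)&(z<.040); P=W[m]; r=cv2.minAreaRect(P[:,:2].astype(np.float32)*1000); print("tray rim",len(P),r)
    # tools
    for nm,x,y in(("fork",.515,.31),("blade",.522,.185)):
        m=(np.hypot(W[...,0]-x,W[...,1]-y)<.05)&(z>.128); P=W[m]; print(nm,"top",len(P),P.mean(0).round(4),np.nanmax(P[:,2]).round(3),cv2.minAreaRect(P[:,:2].astype(np.float32)*1000))
        m=(np.hypot(W[...,0]-x,W[...,1]-y)<.06)&(z>.005)&(z<.035);P=W[m]; print("   holder",cv2.minAreaRect(P[:,:2].astype(np.float32)*1000))
```

```text
scene counter z -0.0005494934080900737
cheek 678 ((626.6832275390625, -233.3782958984375), (78.9090805053711, 83.05561065673828), 10.314053535461426)
  comp 586 [246. 292.] [ 0.603 -0.12   0.099] ((600.4238891601562, -119.0035400390625), (33.160518646240234, 53.84838104248047), 10.179577827453613)
  comp 17 [236. 308.] [ 0.606 -0.15   0.094] ((606.802734375, -149.65228271484375), (16.931947708129883, 2.2560999393463135), 7.73166561126709)
  comp 20 [235. 312.] [ 0.608 -0.156  0.094] ((608.0120849609375, -155.63352966308594), (19.549896240234375, 2.682135581970215), 5.910117149353027)
  comp 18 [233. 315.] [ 0.61  -0.161  0.094] ((608.9334106445312, -160.78367614746094), (18.13935089111328, 3.973752975463867), 2.751054286956787)
  comp 18 [232. 318.] [ 0.611 -0.168  0.094] ((609.9429321289062, -167.6109619140625), (19.421327590942383, 2.006826877593994), 5.122883319854736)
  comp 19 [230. 321.] [ 0.612 -0.173  0.094] ((611.1469116210938, -173.5305938720703), (17.88643455505371, 2.1848506927490234), 6.176228046417236)
  comp 226 [224. 329.] [ 0.615 -0.19   0.1  ] ((613.0220336914062, -
[... 1355 characters left out ...]
179.4465789794922), (79.18696594238281, 187.2742919921875), 9.444075584411621)
tray rim 331 ((533.0245971679688, -218.2020721435547), (258.84912109375, 150.65859985351562), 32.90275573730469)
fork top 161 [0.513  0.3134 0.1386] 0.144 ((516.3507690429688, 310.92108154296875), (20.080352783203125, 23.646535873413086), 73.53396606445312)
   holder ((516.4938354492188, 310.3012390136719), (52.66761779785156, 78.26960754394531), 73.48113250732422)
blade top 168 [0.5195 0.1894 0.1388] 0.145 ((521.9793090820312, 186.64207458496094), (28.668487548828125, 26.94892120361328), 46.941349029541016)
   holder ((523.4183959960938, 185.1996612548828), (52.14236831665039, 78.1458740234375), 85.5825424194336)
```

```bash
cat >> h.py <<'E'
def tgt_R(jaw_deg):
    "tool x down, tool z (jaws) at world heading jaw_deg"
    t=np.radians(jaw_deg); x=np.array([0,0,-1.]); z=np.array([np.cos(t),np.sin(t),0]); y=np.cross(z,x)
    return R.from_matrix(np.stack([x,y,z],1))
def rel(p,jaw_deg):
    from workcell import readout
    o=readout.get_obs(); R0=R.from_quat(o["ee_rot"])
    d=R0.inv().apply(np.asarray(p)-o["position"])*1000
    w=(R0.inv()*tgt_R(jaw_deg)).as_rotvec(degrees=True)
    print("turn",w.round(2),"shift",d.round(1),"rows>=",max(np.linalg.norm(w)/10.7,np.linalg.norm(d)/62.5).round(2))
def wristT(c,o):
    T=np.eye(4); T[:3,:3]=R.from_quat(o["ee_rot"]).as_matrix(); T[:3,3]=o["position"]; return T@c["T_tool_cam"]
E
python3 - <<'E'
from h import *
from workcell import readout
o=readout.get_obs(); M=R.from_quat(o["ee_rot"]).as_matrix(); print(M.round(3), np.degrees(np.arctan2(M[1,2],M[0,2])))
for j in (100.3,-79.7): rel([.60,-.21,.30],j)
E
```

```text
[[-0.     0.901  0.433]
 [ 0.001  0.433 -0.901]
 [-1.    -0.    -0.001]] -64.34056685409651
turn [-1.6464e+02 -1.0000e-02 -9.0000e-02] shift [ -69.1  449.9 -175.7] rows>= 15.39
turn [ 1.536e+01 -6.000e-02  1.000e-02] shift [ -69.1  449.9 -175.7] rows>= 7.81
```

```bash
python3 -m inch '[[[2,0,0],[-20,56,-22],0.3],[[4,0,0],[-30,112,-44],0.3],[[6,0,0],[-40,168,-66],0.3],[[8,0,0],[-50,224,-88],0.3],[[10,0,0],[-60,281,-110],0.3],[[12,0,0],[-69,337,-132],0.3],[[14,0,0],[-69,393,-154],0.3],[[15.4,0,0],[-69,450,-176],0.3],[[15.4,0,0],[-69,450,-176],0.3],[[15.4,0,0],[-69,450,-176],0.3]]'
python3 - <<'E'
from h import *
from workcell import readout,camera
o=readout.get_obs(); c=camera("wrist"); np.savez("pics/w1.npz",T=wristT(c,o),**c); cv2.imwrite("pics/w1.png",c["pixels"][:,:,::-1]); print(o["position"],o["clock"],abs(o["joint_velocities"]).max(),o["joint_pos"].round(2),o["ft_force"])
E
```

```text
clock: 1.4
position: [0.5998, -0.21, 0.2994]
ee_rot: [0.453, 0.543, -0.453, 0.542]
ft_force: [-0.9, 0.0, -0.1]
grip_width: 0.703
[ 0.59975777 -0.20998635  0.29940464] 1.4 0.025283683905794305 [ 0.49  0.35 -0.3   1.31  0.1   1.5  -1.2 ] [-0.93870722  0.01714557 -0.10664847]
```

View pics/w1.png

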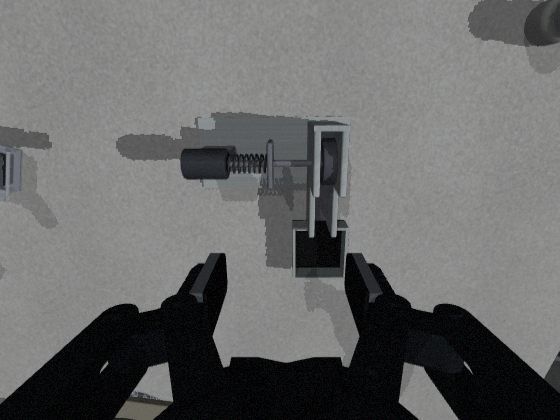

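The view from above shows the housing at (205,163), push plate at (270,163), bare bar at (275–308,163), cheeks at (312–348,160) and tray at (320,250). I'll measure edges in a zoom.

Run:
```python
from h import *
c=dict(np.load("pics/w1.npz")); x0,y0,x1,y1=170,105,360,285
cv2.imwrite("pics/w1c.png",cv2.resize(c["pixels"][y0:y1,x0:x1,::-1],None,fx=4,fy=4/1.25 if False else 3.3,interpolation=cv2.INTER_CUBIC)) if False else cv2.imwrite("pics/w1c.png",cv2.convertScaleAbs(cv2.resize(c["pixels"][105:225,170:360,::-1],None,fx=4.2,fy=4.2,interpolation=cv2.INTER_CUBIC),alpha=1.6))
W=world(c,c["T"])
for u,v in [(205,163),(190,163),(269,150),(269,163),(269,178),(316,160),(345,160),(328,160),(290,163),(320,250),(290,195),(250,220)]: print((u,v),W[v,u].round(4))
```

```text
(205, 163) [ 0.6018 -0.1194  0.1023]
(190, 163) [ 0.5988 -0.103   0.1026]
(269, 150) [ 0.629  -0.1872  0.1044]
(269, 163) [ 0.6148 -0.1895  0.1037]
(269, 178) [ 0.5982 -0.1923  0.1046]
(316, 160) [ 0.6283 -0.2393  0.11  ]
(345, 160) [ 0.6339 -0.2701  0.1103]
(328, 160) [ 0.6296 -0.2533  0.1022]
(290, 163) [ 0.6165 -0.2131  0.0887]
(320, 250) [ 0.4758 -0.2885  0.004 ]
(290, 195) [ 0.5545 -0.226   0.    ]
(250, 220) [ 0.5039 -0.1728 -0.001 ]
```

View pics/w1c.png

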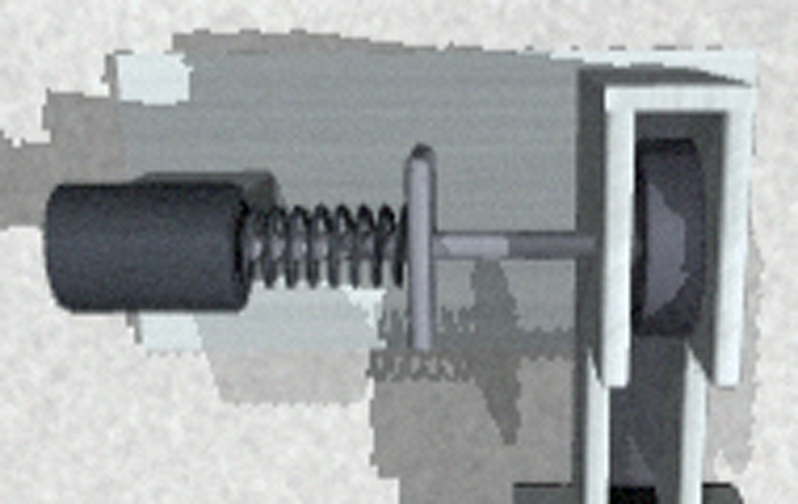

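Run:
```python
from h import *
c=dict(np.load("pics/w1.npz")); W=world(c,c["T"]); T=c["T"]
def px(cx,cy): return (cx/4.2+170, cy/4.2+105)
q={n:ray_plane(c,px(*p),z,T)[:2] for n,p,z in [
 ("plate_x+",(421,145),.105),("plate_x-",(422,348),.105),("plate_y+",(409,250),.105),("plate_y-",(434,250),.105),
 ("cheek_in_c1",(605,88),.110),("cheek_out_c1",(750,88),.110),("ck1_x-",(617,385),.110),("ck2_x-",(729,385),.110),
 ("house_y+",(46,248),.085),("house_y-",(246,248),.085),("bar1",(440,245),.089),("bar2",(590,244),.089),("house_s+",(150,184),.085),("house_s-",(150,311),.085)]}
for k,v in q.items(): print(k,v.round(4))
v=W[150:178,264:275]; 
m=np.zeros(W.shape[:2],bool); m[135:195,255:285]=1; m&=(W[...,2]>.1)
P=W[m]; print("plate depth",len(P),P.mean(0),cv2.minAreaRect(P[:,:2].astype(np.float32)*1000))
m=np.zeros(W.shape[:2],bool); m[110:215,305:360]=1; m&=(W[...,2]>.1075)
P=W[m]; print("cheek depth",len(P),cv2.minAreaRect(P[:,:2].astype(np.float32)*1000))
m=np.zeros(W.shape[:2],bool); m[135:195,277:306]=1; m&=(W[...,2]>.08)
P=W[m]; print("bar depth",len(P),P.mean(0)); A=P[:,:2]; l=cv2.fitLine(A.astype(np.float32),cv2.DIST_L2,0,.01,.01).ravel(); print(l,np.degrees(np.arctan2(l[1],l[0])))
# frame check
for yaw in (10.,):
  ux=np.array([np.cos(np.radians(yaw)),np.sin(np.radians(yaw))]); uy=np.array([-ux[1],ux[0]])
  for k,v in q.items(): print(k,(v@ux*1000).round(1),(v@uy*1000).round(1))
```

```text
plate_x+ [ 0.6404 -0.1867]
plate_x- [ 0.5874 -0.1958]
plate_y+ [ 0.613 -0.188]
plate_y- [ 0.6142 -0.1945]
cheek_in_c1 [ 0.6629 -0.2298]
cheek_out_c1 [ 0.6694 -0.2654]
ck1_x- [ 0.588  -0.2489]
ck2_x- [ 0.5934 -0.2784]
house_y+ [ 0.5917 -0.0878]
house_y- [ 0.6017 -0.1427]
bar1 [ 0.613  -0.1958]
bar2 [ 0.6206 -0.2364]
house_s+ [ 0.6146 -0.1146]
house_s- [ 0.579  -0.1182]
plate depth 251 [ 0.61173399 -0.19035479  0.10453207] ((611.9343872070312, -190.16546630859375), (50.96711349487305, 6.032332897186279), 10.81406021118164)
cheek depth 1172 ((628.4347534179688, -255.13755798339844), (78.92155456542969, 38.19477081298828), 10.863639831542969)
bar depth 203 [ 0.61654959 -0.21424512  0.08802217]
[ 0.17883736 -0.9838787   0.6165496  -0.21424511] -79.69795
plate_x+ 598.2 -295.0
plate_x- 544.5 -294.8
plate_y+ 571.0 -291.6
plate_y- 571.1 -298.2
cheek_in_c1 613.0 -341.4
cheek_out_c1 613.2 -377.6
ck1_x- 535.8 -347.2
ck2_x- 536.0 -377.2
house_y+ 567.5 -189.3
house_y- 567.8 -245.0
bar1 569.7 -299.2
bar2 570.2 -340.6
house_s+ 585.4 -219.5
house_s- 549.7 -216.9
```

Run:
```python
from h import *
rel([.50,.315,.30],73.2); rel([.55,.05,.30],-3)
```

```text
turn [-1.5302e+02 -9.0000e-02 -2.0000e-02] shift [-1.000e-01 -4.900e+00 -5.352e+02] rows>= 14.3
turn [-7.682e+01 -7.000e-02  3.000e-02] shift [-2.000e-01 -2.500e+00 -2.655e+02] rows>= 7.18
```

```bash
python3 -m inch '[[[-8,0,0],[0,0,-30],0.4],[[-18,0,0],[0,0,-65],0.4],[[-28,0,0],[0,-1,-100],0.4],[[-38,0,0],[0,-1,-137],0.4],[[-48,0,0],[0,-2,-173],0.4],[[-58,0,0],[0,-2,-209],0.4],[[-68,0,0],[0,-3,-245],0.4],[[-78,0,0],[0,-3,-280],0.4],[[-88,0,0],[0,-3,-315],0.4],[[-96,0,0],[0,-4,-345],0.4]]'
python3 - <<'E'
from h import *
rel([.50,.315,.30],73.2)
E
```

```text
clock: 2.7
position: [0.5343, 0.1275, 0.3001]
ee_rot: [-0.101, 0.7, 0.1, 0.7]
ft_force: [0.2, 0.4, 0.0]
grip_width: 0.602
turn [-5.686e+01 -4.000e-02 -1.000e-02] shift [  0.  189.6  19.9] rows>= 5.31
```

```bash
python3 -m inch '[[[-10,0,0],[0,34,4],0.4],[[-20,0,0],[0,68,8],0.4],[[-30,0,0],[0,102,12],0.4],[[-40,0,0],[0,136,15],0.4],[[-49,0,0],[0,168,18],0.4],[[-57,0,0],[0,190,20],0.4],[[-57,0,0],[0,190,20],0.4],[[-57,0,0],[0,190,20],0.4]]'
python3 - <<'E'
from h import *
from workcell import readout,camera
o=readout.get_obs(); c=camera("wrist"); np.savez("pics/w2.npz",T=wristT(c,o),**c); print(o["position"],o["clock"],abs(o["joint_velocities"]).max(),o["joint_pos"].round(2))
cv2.imwrite("pics/w2.png",c["pixels"][:,:,::-1])
W=world(c,wristT(c,o)); z=W[...,2]
for nm,x,y in(("fork",.518,.3095),("blade",.523,.184)):
    m=(np.hypot(W[...,0]-x,W[...,1]-y)<.03)&(z>.134)&(z<.15); P=W[m]; print(nm,"top",len(P),P.mean(0).round(4),cv2.minAreaRect(P[:,:2].astype(np.float32)*1000))
    m=(np.hypot(W[...,0]-x,W[...,1]-y)<.05)&(z>.029)&(z<.036);P=W[m]; print("   rim",len(P),cv2.minAreaRect(P[:,:2].astype(np.float32)*1000))
    m=(np.hypot(W[...,0]-x,W[...,1]-y)<.04)&(z>.07)&(z<.080);P=W[m]; print("   cross",len(P),cv2.minAreaRect(P[:,:2].astype(np.float32)*1000))
E
```

```text
clock: 3.7
position: [0.5009, 0.3136, 0.2999]
ee_rot: [-0.421, 0.569, 0.421, 0.568]
ft_force: [0.1, -0.1, 0.1]
grip_width: 0.598
[0.50088747 0.31362285 0.29991429] 3.7 0.0031080961079357487 [ 0.06  0.35 -0.9   1.41  0.28  1.51  0.45]
fork top 450 [0.5154 0.3103 0.1414] ((516.3829956054688, 309.8094482421875), (19.686756134033203, 24.108264923095703), 73.83424377441406)
   rim 747 ((516.755859375, 309.73541259765625), (51.99136734008789, 78.93563079833984), 73.92149353027344)
   cross 163 ((501.93536376953125, 313.69537353515625), (17.264328002929688, 13.296195983886719), 74.1272201538086)
blade top 613 [0.5223 0.1868 0.1415] ((523.055419921875, 185.44387817382812), (29.005046844482422, 28.66208839416504), 71.0741958618164)
   rim 597 ((523.979736328125, 184.63734436035156), (52.50455856323242, 79.23849487304688), 84.16959381103516)
   cross 205 ((523.6729736328125, 185.34471130371094), (18.081649780273438, 44.23912811279297), 85.41423797607422)
```

View pics/w2.png

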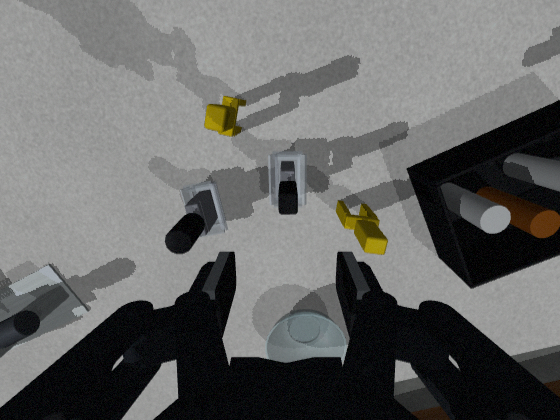

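The wrist view shows the fork handle at (288,197) in its clear holder, the blade at (185,235), and yellow look-alikes at (222,115) and (365,230). The handle top is at z=0.141. Its centre, (0.5165, 0.3097), agrees across three views to about 3 mm, with the heading at 73.9°.

Run:
```python
from h import *
rel([.5165,.3097,.18],73.9);rel([.5165,.3097,.095],73.9)
```

```text
turn [-0.82 -0.07  0.01] shift [120.  -16.    0.9] rows>= 1.94
turn [-0.82 -0.07  0.01] shift [205. -16.   1.] rows>= 3.29
```

```bash
python3 -m inch '[[[-0.8,0,0],[30,-8,0.5],0.4],[[-0.8,0,0],[65,-16,1],0.4],[[-0.8,0,0],[100,-16,1],0.4],[[-0.8,0,0],[130,-16,1],0.4],[[-0.8,0,0],[155,-16,1],0.4],[[-0.8,0,0],[175,-16,1],0.4],[[-0.8,0,0],[190,-16,1],0.4],[[-0.8,0,0],[200,-16,1],0.4],[[-0.8,0,0],[205,-16,1],0.4],[[-0.8,0,0],[205,-16,1],0.4]]'
python3 - <<'E'
from h import *
from workcell import readout,camera
rel([.5165,.3097,.095],73.9)
for n in("wrist","side"):
  c=camera(n); cv2.imwrite(f"pics/g_{n}.png",c["pixels"][:,:,::-1])
E
```

```text
clock: 5.0
position: [0.5165, 0.3097, 0.0951]
ee_rot: [-0.425, 0.565, 0.425, 0.565]
ft_force: [-0.5, 0.2, 0.9]
grip_width: 0.6
turn [-0.02 -0.07  0.02] shift [ 0.1  0.  -0. ] rows>= 0.01
```

View pics/g_wrist.png

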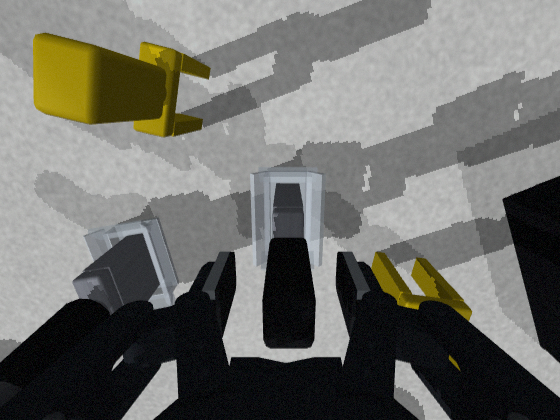

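View pics/g_side.png

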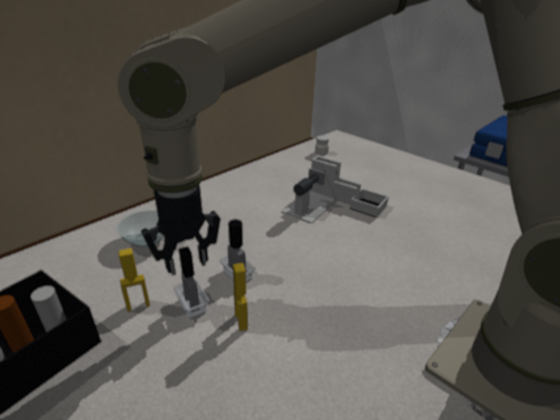

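The handle, at (288,290) in the wrist view, is centred between the fingers, and the fingers are clear of the neighbours. Closing now.

```bash
python3 -m inch '[[[0,0,0],[0,0,0],0.7],[[0,0,0],[0,0,0],0.9],[[0,0,0],[0,0,0],1],[[0,0,0],[0,0,0],1],[[0,0,0],[0,0,0],1],[[0,0,0],[0,0,0],1]]' 90
```

```text
clock: 5.85
position: [0.5171, 0.3102, 0.0961]
ee_rot: [-0.425, 0.565, 0.425, 0.566]
ft_force: [0.2, 0.2, 5.4]
grip_width: 0.222
```

Opening is 0.22, about 19–20 mm, which matches the handle. Lifting straight up.

```bash
python3 -m inch '[[[0,0,0],[-5,0,0],1],[[0,0,0],[-12,0,0],1],[[0,0,0],[-22,0,0],1],[[0,0,0],[-36,0,0],1],[[0,0,0],[-54,0,0],1],[[0,0,0],[-76,0,0],1],[[0,0,0],[-100,0,0],1],[[0,0,0],[-120,0,0],1],[[0,0,0],[-130,0,0],1],[[0,0,0],[-130,0,0],1]]'
python3 - <<'E'
from h import *
from workcell import readout,camera
o=readout.get_obs(); print(o["joint_pos"].round(2))
for n in("scene","side"):
  c=camera(n); cv2.imwrite(f"pics/l_{n}.png",c["pixels"][:,:,::-1]); np.savez(f"pics/l_{n}.npz",**c)
c=camera("wrist"); cv2.imwrite(f"pics/l_wrist.png",c["pixels"][:,:,::-1]); np.savez("pics/l_wrist.npz",T=wristT(c,o),**c)
a=cv2.imread("pics/l_scene.png")[30:210,230:430]; b=cv2.imread("pics/l_side.png")[150:330,80:280]
cv2.imwrite("pics/l_both.png",cv2.resize(np.hstack([a,b]),None,fx=2,fy=2,interpolation=cv2.INTER_CUBIC))
E
```

```text
clock: 7.1
position: [0.517, 0.3104, 0.2266]
ee_rot: [-0.425, 0.565, 0.424, 0.566]
ft_force: [0.1, 0.3, -3.4]
grip_width: 0.221
[ 0.06  0.42 -0.88  1.5   0.33  1.38  0.45]
```

View pics/l_both.png

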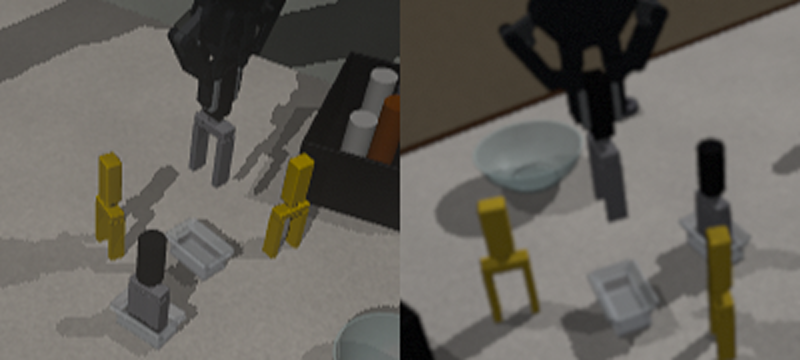

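View pics/l_wrist.png

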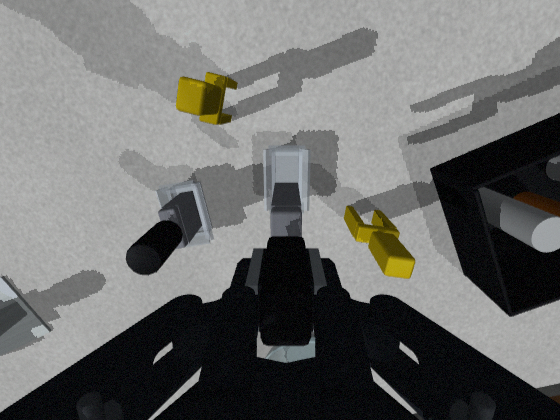

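The fork is out and hanging straight, prongs at left-image (210,155), and the empty holder is visible at (200,245). I'll measure tip height and tilt in the hand, plus the empty holder.

Run:
```python
from h import *
hold=[]
for n in("scene","side","wrist"):
    c=dict(np.load(f"pics/l_{n}.npz")); W=world(c,c.get("T")); z=W[...,2]
    m=(np.hypot(W[...,0]-.517,W[...,1]-.31)<.045)&(z>.029)&(z<.036); P=W[m]; print(n,"rim",len(P),cv2.minAreaRect(P[:,:2].astype(np.float32)*1000))
    m=(np.hypot(W[...,0]-.517,W[...,1]-.31)<.045)&(z>.08)&(z<.20); P=W[m]; print("  fork n",len(P),"zmin",np.percentile(P[:,2],[0,1,3]).round(4) if len(P) else 0)
    for lo,hi in((.125,.15),(.15,.17),(.17,.19),(.19,.205)):
        Q=P[(P[:,2]>lo)&(P[:,2]<hi)]
        if len(Q)>10: print("   ",lo,len(Q),Q.mean(0).round(4),cv2.minAreaRect(Q[:,:2].astype(np.float32)*1000))
rel([.6166,-.2153,.25],100.55)
```

```text
scene rim 166 ((519.9244995117188, 308.68701171875), (53.434993743896484, 78.67240905761719), 72.6626205444336)
  fork n 412 zmin [0.1331 0.1343 0.1362]
    0.125 93 [0.521  0.3056 0.1421] ((519.5232543945312, 308.274658203125), (19.656509399414062, 46.010162353515625), 72.71453857421875)
    0.15 126 [0.5209 0.3052 0.1599] ((519.4183349609375, 307.8141174316406), (19.943145751953125, 46.261688232421875), 71.18655395507812)
    0.17 126 [0.5219 0.3046 0.1795] ((519.832275390625, 307.61688232421875), (20.372535705566406, 44.92002487182617), 72.40373229980469)
    0.19 67 [0.5249 0.3018 0.1955] ((520.221435546875, 301.4662780761719), (47.110660552978516, 16.537763595581055), 4.559771537780762)
side rim 320 ((516.656494140625, 310.65325927734375), (51.88042449951172, 78.8789291381836), 74.10556030273438)
  fork n 461 zmin [0.1336 0.135  0.1366]
    0.125 109 [0.5069 0.3154 0.1424] ((516.527099609375, 316.9535217285156), (46.95792770385742, 17.16300392150879), 2.1184115409851074)
    0.15 140 [0.5074 0.3156 0.1604] ((516.796875, 310.8840637207031), (18.183849334716797, 45.796226501464844
[... 378 characters left out ...]
96289), 73.89945220947266)
  fork n 691 zmin [0.1361 0.1373 0.1384]
    0.125 108 [0.4956 0.3158 0.1434] ((495.6399841308594, 315.8080139160156), (17.616416931152344, 0.7332130670547485), 73.08334350585938)
    0.15 184 [0.4957 0.3161 0.1606] ((495.5189208984375, 315.97393798828125), (17.8823299407959, 0.9558154344558716), 74.33831787109375)
    0.17 248 [0.4955 0.3158 0.1806] ((495.5395812988281, 315.9383239746094), (17.858592987060547, 0.8870794773101807), 73.74319458007812)
    0.19 151 [0.4956 0.3156 0.1949] ((496.0764465332031, 315.7449645996094), (17.933151245117188, 2.3116493225097656), 72.91873168945312)
turn [-2.667e+01 -6.000e-02  2.000e-02] shift [ -24.2 -241.9 -476.9] rows>= 8.56
```

```bash
python3 -m inch '[[[0,0,0],[-15,0,0],1],[[0,0,0],[-40,0,0],1],[[0,0,0],[-65,-5,-8],1],[[-1,0,0],[-75,-15,-28],1],[[-3,0,0],[-75,-31,-60],1],[[-6,0,0],[-75,-50,-98],1],[[-8,0,0],[-75,-71,-140],1],[[-11,0,0],[-75,-92,-182],1],[[-13,0,0],[-75,-114,-224],1],[[-15,0,0],[-75,-130,-256],1]]'
python3 - <<'E'
from h import *
from workcell import readout
print(readout.get_obs()["joint_pos"].round(2))
rel([.6166,-.2153,.30],100.55)
E
```

```text
clock: 8.5
position: [0.5707, 0.0257, 0.3012]
ee_rot: [-0.496, 0.505, 0.494, 0.505]
ft_force: [0.4, 1.3, -2.4]
grip_width: 0.22
[ 0.56  0.28 -0.84  1.46  0.21  1.49  1.27]
turn [-11.69  -0.08   0.03] shift [   1.5  -50.7 -240. ] rows>= 3.92
```

```bash
python3 -m inch '[[[-2,0,0],[0,-8,-40],1],[[-4,0,0],[0,-17,-80],1],[[-6,0,0],[1,-26,-122],1],[[-8,0,0],[1,-35,-163],1],[[-10,0,0],[10,-42,-200],1],[[-11,0,0],[20,-48,-226],1],[[-11.7,0,0],[26,-51,-238],1],[[-11.7,0,0],[31,-51,-240],1],[[-11.7,0,0],[31,-51,-240],1],[[-11.7,0,0],[31,-51,-240],1]]'
python3 - <<'E'
from h import *
from workcell import readout,camera
o=readout.get_obs(); print(o["joint_pos"].round(2))
rel([.6166,-.2153,.27],100.55)
ims=[]
for n in("scene","side"):
  c=camera(n); np.savez(f"pics/s_{n}.npz",**c); ims.append(c["pixels"][:,:,::-1])
a=ims[0][200:410,90:290]; b=ims[1][90:300,250:450]
cv2.imwrite("pics/s_both.png",cv2.resize(np.hstack([a,b]),None,fx=2,fy=2,interpolation=cv2.INTER_CUBIC))
c=camera("wrist"); np.savez("pics/s_wrist.npz",T=wristT(c,o),**c); cv2.imwrite("pics/s_wrist.png",c["pixels"][:,:,::-1])
E
```

```text
clock: 9.75
position: [0.6171, -0.214, 0.2712]
ee_rot: [0.545, -0.452, -0.544, -0.451]
ft_force: [1.3, 0.2, -0.9]
grip_width: 0.224
[ 0.78  0.47 -0.74  1.29  0.32  1.5   1.82]
turn [ 0.09 -0.1   0.06] shift [ 1.2  0.8 -1.2] rows>= 0.03
```

View pics/s_both.png

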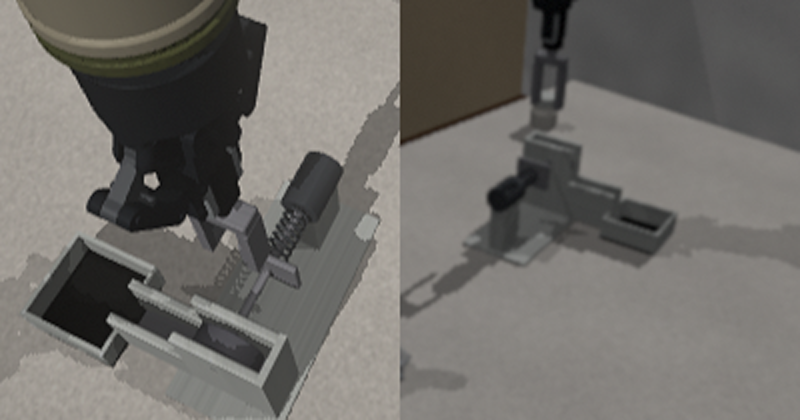

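View pics/s_wrist.png

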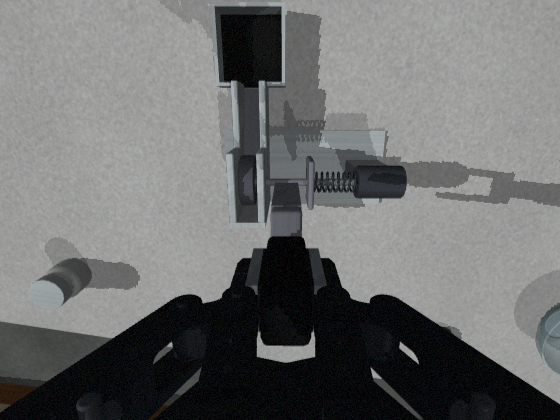

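From the opposite side the wrist sees the fork at (286,200), between the cheek's inner edge (268) and the push plate (310). I'll re-measure the stand from here as a second view.

Run:
```python
from h import *
c=dict(np.load("pics/s_wrist.npz")); W=world(c,c["T"]); z=W[...,2]
def sel(x0,y0,x1,y1,lo,hi):
    m=np.zeros(z.shape,bool); m[y0:y1,x0:x1]=1; return W[m&(z>lo)&(z<hi)]
P=sel(300,145,320,225,.1,.115); print("plate",len(P),P.mean(0).round(4),cv2.minAreaRect(P[:,:2].astype(np.float32)*1000))
P=sel(215,140,272,240,.1075,.115); print("cheek",len(P),cv2.minAreaRect(P[:,:2].astype(np.float32)*1000))
P=sel(350,150,410,210,.08,.115); print("house",len(P),P[:,2].max(),cv2.minAreaRect(P[:,:2].astype(np.float32)*1000))
P=sel(270,165,303,195,.08,.095); print("bar",len(P),P.mean(0).round(4))
P=sel(255,180,315,245,.16,.24); print("fork",len(P),P.mean(0).round(4),P[:,2].min())
for n in("scene",):
    c=dict(np.load(f"pics/s_{n}.npz")); W=world(c); z=W[...,2]
    m=(np.hypot(W[...,0]-.617,W[...,1]+.214)<.045)&(z>.12)&(z<.235);P=W[m];print(n,"fork",P[:,2].min())
    Q=P[(P[:,2]<.23)];print(cv2.minAreaRect(Q[:,:2].astype(np.float32)*1000))
c0=dict(np.load("pics/w1.npz"));W=world(c0,c0["T"]); z=W[...,2]
P=sel(180,140,232,185,.08,.115); print("w1 house",len(P),cv2.minAreaRect(P[:,:2].astype(np.float32)*1000))
```

```text
plate 289 [ 0.6104 -0.1899  0.1047] ((611.3995971679688, -189.6223907470703), (51.2345085144043, 6.057479381561279), 10.823551177978516)
cheek 1285 ((628.5852661132812, -254.38511657714844), (78.6964340209961, 38.02202606201172), 10.876948356628418)
house 1721 0.10486894509196909 ((597.944580078125, -119.67509460449219), (34.56816101074219, 57.874481201171875), 11.036375045776367)
bar 162 [ 0.6151 -0.215   0.0883]
fork 639 [ 0.595  -0.2187  0.2151] 0.18019074342365216
scene fork 0.17733627556714626
((618.7822265625, -215.41012573242188), (44.804683685302734, 18.868452072143555), 10.693930625915527)
w1 house 1476 ((597.8467407226562, -119.28350067138672), (35.89505386352539, 54.868438720703125), 11.498623847961426)
```

Both views agree: plate at (0.6115, −0.190), stand yaw 10.9°, slot at (0.6163, −0.2150). The bar top at z=0.088 matches the given height. Going down to a TCP z of 0.130, which puts the tips at about 38 mm.

Run:
```python
from h import *
rel([.6163,-.2150,.205],100.9);rel([.6163,-.2150,.13],100.9)
```

```text
turn [-0.3  -0.1   0.04] shift [66.   0.8  0. ] rows>= 1.06
turn [-0.3  -0.1   0.04] shift [141.    0.9   0.2] rows>= 2.26
```

```bash
python3 -m inch '[[[-0.3,0,0],[15,0.8,0],1],[[-0.3,0,0],[35,0.8,0],1],[[-0.3,0,0],[55,0.8,0],1],[[-0.3,0,0],[70,0.8,0],1],[[-0.3,0,0],[80,0.8,0],1],[[-0.3,0,0],[80,0.8,0],1]]'
python3 - <<'E'
from h import *
from workcell import readout,camera
o=readout.get_obs(); 
ims=[]
for n in("scene","side"):
  c=camera(n); ims.append(c["pixels"][:,:,::-1])
  if n=="scene": 
    W=world(c); z=W[...,2]; m=(np.hypot(W[...,0]-.617,W[...,1]+.214)<.045)&(z>.113)&(z<.17);P=W[m];print(n,"fork",P[:,2].min(),cv2.minAreaRect(P[:,:2].astype(np.float32)*1000))
a=ims[0][200:410,90:290]; b=ims[1][90:300,250:450]
cv2.imwrite("pics/s2_both.png",cv2.resize(np.hstack([a,b]),None,fx=2,fy=2,interpolation=cv2.INTER_CUBIC))
rel([.6163,-.2150,.13],100.9)
E
```

```text
clock: 10.65
position: [0.6161, -0.215, 0.1902]
ee_rot: [0.546, -0.451, -0.545, -0.45]
ft_force: [0.4, 0.8, -1.9]
grip_width: 0.221
scene fork 0.11303150665080408 ((617.8799438476562, -216.88265991210938), (44.658138275146484, 18.753643035888672), 12.312124252319336)
turn [ 0.   -0.12  0.09] shift [61.6  0.5  0.2] rows>= 0.99
```

View pics/s2_both.png

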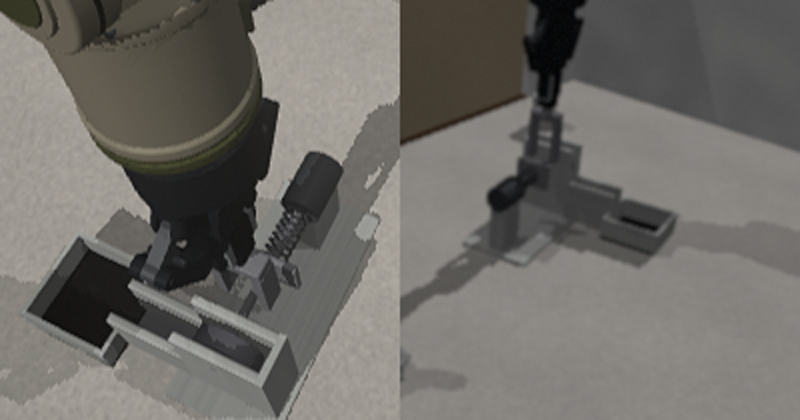

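The prongs straddle the bar between the cheek and the plate, at left image (262,285). Continuing down 60 mm.

```bash
python3 -m inch '[[[0,0,0],[10,0.5,0.2],1],[[0,0,0],[22,0.5,0.2],1],[[0,0,0],[36,0.5,0.2],1],[[0,0,0],[50,0.5,0.2],1],[[0,0,0],[60,0.5,0.2],1],[[0,0,0],[61,0.5,0.2],1],[[0,0,0],[61,0.5,0.2],1]]'
python3 - <<'E'
from h import *
rel([.6163,-.2150,.13],100.9)
a=np.radians(10.9); uy=np.array([-np.sin(a),np.cos(a),0])
rel(np.array([.6163,-.2150,.13])+uy*.053,100.9)
E
```

```text
clock: 11.62
position: [0.6165, -0.2151, 0.1309]
ee_rot: [0.546, -0.45, -0.544, -0.45]
ft_force: [-0.9, -0.8, -1.4]
grip_width: 0.226
turn [-0.   -0.13  0.12] shift [0.9 0.2 0.1] rows>= 0.02
turn [-0.   -0.13  0.12] shift [ 0.8  0.2 53.1] rows>= 0.85
```

```bash
python3 -m inch '[[[0,0,0],[0,0,5],1],[[0,0,0],[0,0,10],1],[[0,0,0],[0,0,16],1],[[0,0,0],[0,0,22],1],[[0,0,0],[0,0,22],1]]'
python3 -m inch '[[[0,0,0],[0,0,6],1],[[0,0,0],[0,0,12],1],[[0,0,0],[0,0,18],1],[[0,0,0],[0,0,23],1],[[0,0,0],[0,0,27],1],[[0,0,0],[0,0,30],1],[[0,0,0],[0,0,31],1],[[0,0,0],[0,0,31],1]]'
python3 - <<'E'
from h import *
from workcell import readout,camera
rel([.6163,-.2150,.13],100.9)
ims=[]
for n in("scene","side"):
  c=camera(n); ims.append(c["pixels"][:,:,::-1])
a=ims[0][200:410,90:290]; b=ims[1][90:300,250:450]
cv2.imwrite("pics/p_both.png",cv2.resize(np.hstack([a,b]),None,fx=2,fy=2,interpolation=cv2.INTER_CUBIC))
o=readout.get_obs(); c=camera("wrist"); np.savez("pics/p_wrist.npz",T=wristT(c,o),**c); cv2.imwrite("pics/p_wrist.png",c["pixels"][:,:,::-1])
E
```

```text
clock: 12.25
position: [0.6125, -0.1933, 0.1311]
ee_rot: [0.547, -0.45, -0.544, -0.45]
ft_force: [1.2, -2.9, -0.6]
grip_width: 0.222
clock: 13.25
position: [0.6066, -0.1631, 0.1311]
ee_rot: [0.547, -0.45, -0.544, -0.45]
ft_force: [2.1, -6.3, -1.8]
grip_width: 0.22
turn [ 0.01 -0.21  0.15] shift [  1.3   0.3 -52.8] rows>= 0.85
```

View pics/p_both.png

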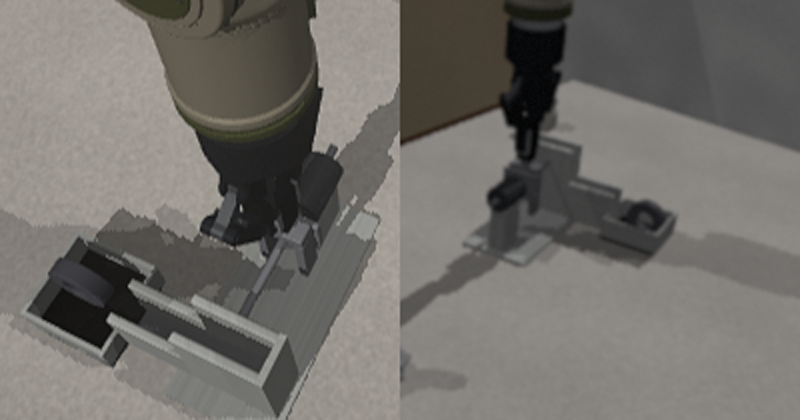

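View pics/p_wrist.png

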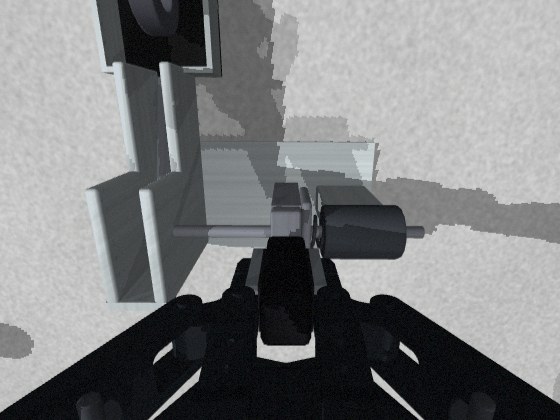

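The roller has left the bar and stands in the tray at left image (80,280). I'll hold for 0.5 s, then check that it is still.

```bash
python3 -m inch '[[[0,0,0],[0,0,0],1],[[0,0,0],[0,0,0],1],[[0,0,0],[0,0,0],1],[[0,0,0],[0,0,0],1]]'
cat > roll.py <<'E'
from h import *
from workcell import camera
import sys
c=camera("scene"); W=world(c); z=W[...,2]
a=np.radians(10.9); ux=np.array([np.cos(a),np.sin(a)]); uy=np.array([-ux[1],ux[0]])
O=np.array([.6116,-.1899])+uy*.003
X=(W[...,:2]-O)@ux; Y=(W[...,:2]-O)@uy
m=(X>-.172)&(X<-.103)&(Y>-.1)&(Y<-.035)&(z>.012); P=np.stack([X[m],Y[m],z[m]],1)
print("roller pts stand frame",len(P),"min",P.min(0).round(3),"max",P.max(0).round(3),"mean",P.mean(0).round(4))
cv2.imwrite(sys.argv[1],cv2.resize(c["pixels"][200:410,90:290,::-1],None,fx=3,fy=2.8,interpolation=cv2.INTER_CUBIC))
E
python3 roll.py pics/r1.png; python3 -m inch '[[[0,0,0],[0,0,0],1],[[0,0,0],[0,0,0],1],[[0,0,0],[0,0,0],1]]'; python3 roll.py pics/r2.png
```

```text
clock: 13.9
position: [0.6067, -0.1634, 0.1311]
ee_rot: [0.547, -0.45, -0.543, -0.45]
ft_force: [1.6, -5.1, -1.9]
grip_width: 0.222
roller pts stand frame 441 min [-0.171 -0.099  0.014] max [-0.103 -0.036  0.062] mean [-0.143  -0.0693  0.0465]
clock: 14.32
position: [0.6067, -0.1637, 0.1311]
ee_rot: [0.547, -0.451, -0.543, -0.45]
ft_force: [2.9, -5.3, -2.4]
grip_width: 0.223
roller pts stand frame 441 min [-0.172 -0.099  0.014] max [-0.103 -0.036  0.061] mean [-0.1433 -0.069   0.0464]
```

View pics/r2.png

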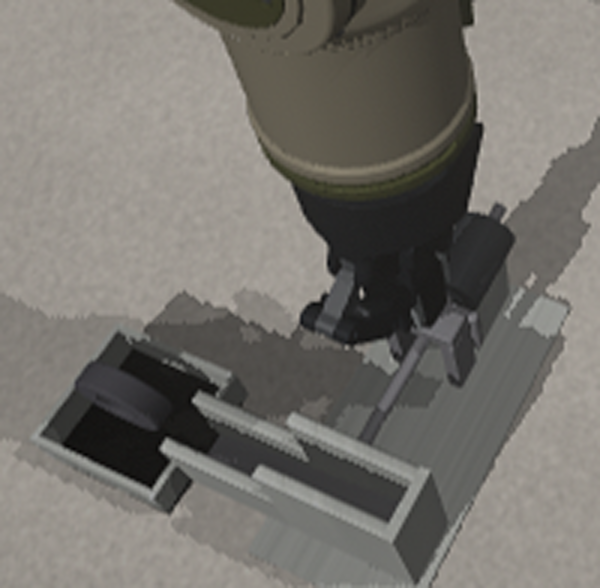

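The roller is still: top at z≈0.061, so centre ≈0.033, at stand x≈−0.143, y≈−0.069. Backing off slowly so the bar springs back, then up.

```bash
python3 -m inch '[[[0,0,0],[0,0,-6],1],[[0,0,0],[0,0,-13],1],[[0,0,0],[0,0,-20],1],[[0,0,0],[0,0,-27],1],[[0,0,0],[0,0,-34],1],[[0,0,0],[0,0,-41],1],[[0,0,0],[0,0,-48],1],[[0,0,0],[0,0,-51],1],[[0,0,0],[0,0,-51],1]]'
python3 - <<'E'
from h import *
from workcell import camera
c=camera("scene"); cv2.imwrite("pics/b.png",cv2.resize(c["pixels"][200:410,90:290,::-1],None,fx=3,fy=2.8,interpolation=cv2.INTER_CUBIC))
rel([.6163,-.2150,.13],100.9)
E
```

```text
clock: 15.5
position: [0.6163, -0.2136, 0.1313]
ee_rot: [0.547, -0.451, -0.543, -0.45]
ft_force: [1.2, -0.3, -1.6]
grip_width: 0.223
turn [-0.02 -0.23  0.16] shift [ 1.4  0.4 -1.6] rows>= 0.03
```

View pics/b.png

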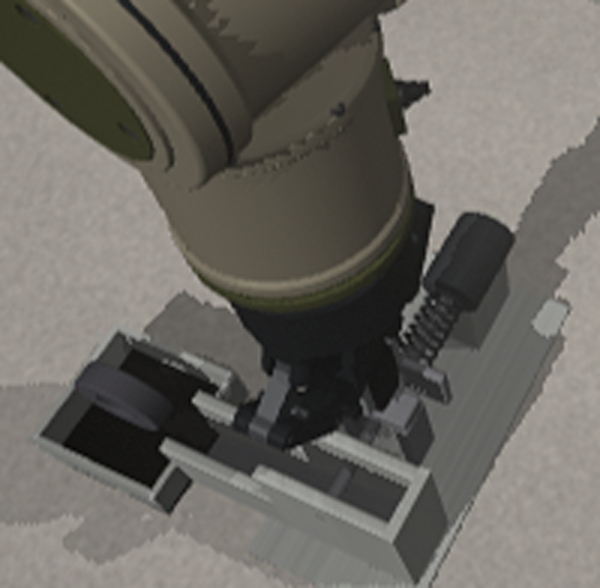

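The bar is back at rest (plate at (430,385)) and the roller is still in the tray. Lifting straight up.

```bash
python3 -m inch '[[[0,0,0],[-8,0,0],1],[[0,0,0],[-20,0,0],1],[[0,0,0],[-36,0,0],1],[[0,0,0],[-55,0,0],1],[[0,0,0],[-80,0,0],1],[[0,0,0],[-110,0,0],1],[[0,0,0],[-140,0,0],1],[[0,0,0],[-165,0,0],1],[[0,0,0],[-170,0,0],1]]'
python3 - <<'E'
from h import *
rel([.517,.3103,.30],73.9)
E
```

```text
clock: 16.68
position: [0.6164, -0.2126, 0.3041]
ee_rot: [0.548, -0.45, -0.542, -0.451]
ft_force: [0.1, -0.2, -2.6]
grip_width: 0.22
turn [26.99 -0.24  0.42] shift [  1.1  -1.1 532.3] rows>= 8.52
```

```bash
python3 -m inch '[[[1,0,0],[0,0,15],1],[[3,0,0],[0,0,45],1],[[5,0,0],[0,0,85],1],[[7,0,0],[0,0,127],1],[[9,0,0],[0,0,170],1],[[11,0,0],[0,-1,213],1],[[13,0,0],[0,-1,256],1],[[15,0,0],[0,-1,299],1],[[17,0,0],[0,-1,340],1],[[19,0,0],[0,-1,375],1]]'
python3 - <<'E'
from h import *
rel([.517,.3103,.30],73.9);rel([.517,.3103,.215],73.9)
E
```

```text
clock: 17.92
position: [0.5448, 0.1582, 0.3011]
ee_rot: [-0.466, 0.534, 0.461, 0.535]
ft_force: [1.0, -1.1, -1.8]
grip_width: 0.222
turn [ 7.98 -0.19  0.38] shift [  0.2  49.  146.6] rows>= 2.47
turn [ 7.98 -0.19  0.38] shift [ 85.2  49.6 146.9] rows>= 2.83
```

```bash
python3 -m inch '[[[2,0,0],[0,12,36],1],[[4,0,0],[0,24,72],1],[[6,0,0],[0,35,105],1],[[7,0,0],[0,43,130],1],[[8,0,0],[10,48,143],1],[[8,-0.2,0.4],[30,49.5,147],1],[[8,-0.2,0.4],[55,49.5,147],1],[[8,-0.2,0.4],[75,49.5,147],1],[[8,-0.2,0.4],[80,49.5,147],1],[[8,-0.2,0.4],[80,49.5,147],1]]'
cat > fk.py <<'E'
from h import *
from workcell import readout,camera
o=readout.get_obs(); print(o["position"],o["joint_pos"].round(2))
ims=[]
dz=o["position"][2]-.092
for n in("scene","side","wrist"):
    c=camera(n); T=wristT(c,o) if n=="wrist" else None; W=world(c,T); z=W[...,2]
    m=(np.hypot(W[...,0]-.517,W[...,1]-.31)<.045)&(z>.029)&(z<.036); P=W[m]; print(n,"rim",len(P),cv2.minAreaRect(P[:,:2].astype(np.float32)*1000))
    m=(np.hypot(W[...,0]-.517,W[...,1]-.31)<.045)&(z>max(.045,dz-.03))&(z<dz+.07); P=W[m]; print("  zmin",np.percentile(P[:,2],[0,1,3]).round(4))
    for lo,hi in((dz,dz+.022),(dz+.04,dz+.06)):
        Q=P[(P[:,2]>lo)&(P[:,2]<hi)]
        if len(Q)>10: print("   ",round(lo,3),len(Q),Q.mean(0).round(4),cv2.minAreaRect(Q[:,:2].astype(np.float32)*1000))
    ims.append(c["pixels"][:,:,::-1])
cv2.imwrite("pics/f_both.png",cv2.resize(np.hstack([ims[0][30:210,230:430],ims[1][150:330,80:280]]),None,fx=2,fy=2,interpolation=cv2.INTER_CUBIC))
cv2.imwrite("pics/f_w.png",ims[2])
E
python3 fk.py; python3 -c "
from h import *
rel([.517,.3103,.096],73.9)"
```

```text
clock: 19.18
position: [0.5171, 0.3102, 0.2202]
ee_rot: [-0.425, 0.565, 0.425, 0.565]
ft_force: [-0.2, -0.3, -1.6]
grip_width: 0.221
[0.51708202 0.31021266 0.22021356] [ 0.07  0.42 -0.89  1.5   0.33  1.37  0.44]
scene rim 172 ((519.3390502929688, 308.4703369140625), (52.04042434692383, 79.95079803466797), 74.73750305175781)
  zmin [0.1274 0.1287 0.1307]
    0.128 133 [0.5203 0.3055 0.1394] ((519.9349365234375, 308.0692138671875), (21.145038604736328, 45.79444122314453), 73.12588500976562)
    0.168 115 [0.523  0.3033 0.1776] ((519.029052734375, 307.27789306640625), (20.39687156677246, 46.018577575683594), 76.86615753173828)
side rim 323 ((516.664306640625, 310.8040466308594), (52.069461822509766, 78.82855987548828), 73.793701171875)
  zmin [0.1292 0.1301 0.1312]
    0.128 144 [0.5085 0.3157 0.1398] ((518.2808227539062, 310.45684814453125), (18.320919036865234, 46.82619094848633), 73.75390625)
    0.168 139 [0.5055 0.3163 0.1783] ((516.7030029296875, 316.5824279785156), (48.997066497802734, 16.98345375061035), 1.0811126232147217)
wrist rim 938 ((515.7532958984375, 309.42230224609375), (52.161468505859375, 78.00328063964844), 73.81031036376953)
  zmin [0.1297 0.1311 0.1336]
    0.128 165 [0.4955 0.3158 0.1405] ((495.5065002441406, 315.7058410644531), (17.936311721801758, 0.7982936501502991), 74.55777740478516)
    0.168 275 [0.4955 0.3158 0.1794] ((495.5546875, 315.6968078613281), (17.955337524414062, 1.730820894241333), 75.85234069824219)
turn [-0.02  0.06  0.03] shift [125.1   0.3  -0.6] rows>= 2.0
```

View pics/f_both.png

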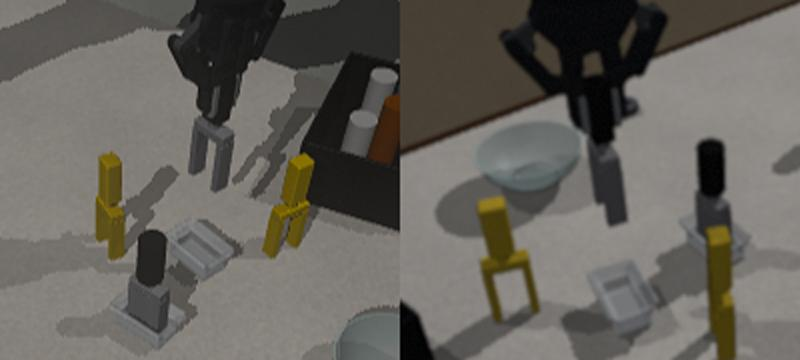

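View pics/f_w.png

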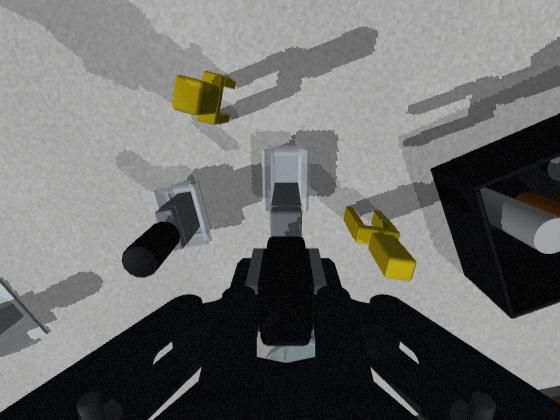

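The fork hangs as it did when lifted, at left image (210,155), and the prongs line up with the holder at (200,245). Lowering.

```bash
python3 -m inch '[[[0,0,0],[15,0.2,-0.3],1],[[0,0,0],[35,0.2,-0.3],1],[[0,0,0],[55,0.2,-0.3],1],[[0,0,0],[72,0.2,-0.3],1],[[0,0,0],[86,0.2,-0.3],1],[[0,0,0],[96,0.2,-0.3],1],[[0,0,0],[104,0.2,-0.3],1],[[0,0,0],[110,0.2,-0.3],1],[[0,0,0],[112,0.2,-0.3],1]]'
python3 -m inch '[[[0,0,0],[3,0,0],1],[[0,0,0],[6,0,0],1],[[0,0,0],[9,0,0],1],[[0,0,0],[11,0,0],1],[[0,0,0],[11.5,0,0],1],[[0,0,0],[11.5,0,0],1]]'; python3 fk.py
```

```text
clock: 20.45
position: [0.5172, 0.3106, 0.1089]
ee_rot: [-0.425, 0.565, 0.425, 0.566]
ft_force: [-0.4, 0.2, -1.1]
grip_width: 0.224
clock: 21.2
position: [0.5172, 0.3106, 0.0975]
ee_rot: [-0.425, 0.565, 0.425, 0.566]
ft_force: [-0.2, -0.0, -2.9]
grip_width: 0.222
[0.51723214 0.31057503 0.09746548] [ 0.03  0.53 -0.84  1.64  0.42  1.16  0.38]
scene rim 162 ((518.876708984375, 307.393310546875), (50.77543258666992, 79.79016876220703), 75.82122039794922)
  zmin [0.045  0.0456 0.0462]
    0.045 81 [0.5248 0.303  0.055 ] ((518.8525390625, 307.7446594238281), (18.705121994018555, 46.53730392456055), 74.18439483642578)
side rim 292 ((517.1947631835938, 310.439453125), (52.10709762573242, 78.90965270996094), 73.5442123413086)
  zmin [0.0452 0.0453 0.0461]
    0.045 97 [0.5043 0.3166 0.0555] ((517.163330078125, 318.0210266113281), (46.961788177490234, 16.95340347290039), 3.6974174976348877)
wrist rim 2140 ((510.9266052246094, 311.5646057128906), (52.12993240356445, 67.0582046508789), 73.9804916381836)
  zmin [0.045  0.0453 0.0456]
    0.045 276 [0.4956 0.316  0.0564] ((495.7497863769531, 316.03363037109375), (17.841829299926758, 2.0223207473754883), 77.77230834960938)
```

View pics/f_both.png

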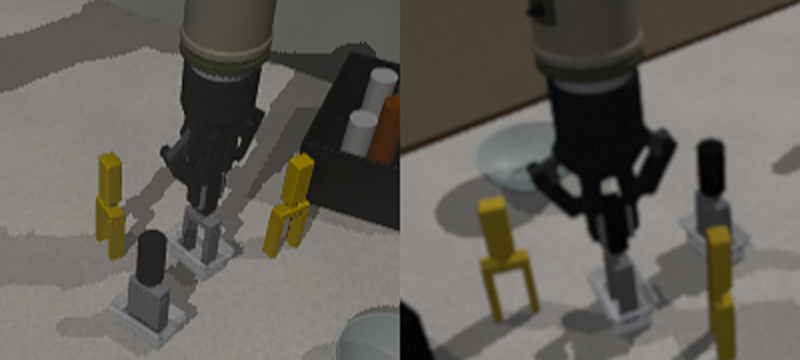

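The fork is in the holder, at left image (200,235), about 1.5 mm above the floor. I'll settle it, then release.

```bash
python3 -m inch '[[[0,0,0],[1,0,0],1],[[0,0,0],[1.5,0,0],1],[[0,0,0],[1.5,0,0],1]]' 20
python3 -m inch '[[[0,0,0],[0,0,0],0.72],[[0,0,0],[0,0,0],0.6],[[0,0,0],[0,0,0],0.45],[[0,0,0],[0,0,0],0.4],[[0,0,0],[0,0,0],0.4],[[0,0,0],[0,0,0],0.4]]'
python3 - <<'E'
from h import *
from workcell import camera
c=camera("wrist"); cv2.imwrite("pics/rel_w.png",c["pixels"][:,:,::-1])
E
```

```text
clock: 21.72
position: [0.5173, 0.3107, 0.0962]
ee_rot: [-0.425, 0.565, 0.425, 0.566]
ft_force: [-0.6, -0.6, 0.1]
grip_width: 0.223
clock: 22.48
position: [0.5173, 0.3107, 0.0962]
ee_rot: [-0.425, 0.565, 0.425, 0.566]
ft_force: [0.8, 0.5, -0.2]
grip_width: 0.597
```

View pics/rel_w.png

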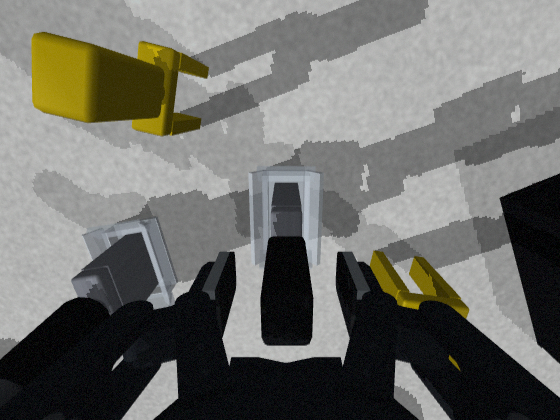

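The handle stands free and centred between the open fingers at (288,290). Retreating straight up.

```bash
python3 -m inch '[[[0,0,0],[-8,0,0],0.4],[[0,0,0],[-25,0,0],0.4],[[0,0,0],[-50,0,0],0.4],[[0,0,0],[-85,0,0],0.4],[[0,0,0],[-125,0,0],0.4],[[0,0,0],[-165,0,0],0.4],[[0,0,0],[-195,0,0],0.4],[[0,0,0],[-205,0,0],0.4],[[0,0,0],[-205,0,0],0.4],[[0,0,0],[-205,0,0],0.4]]'
python3 - <<'E'
from h import *
from workcell import readout,camera
o=readout.get_obs(); ims={}
for n in("scene","side","wrist"):
    c=camera(n); T=wristT(c,o) if n=="wrist" else None; W=world(c,T); z=W[...,2]; ims[n]=c["pixels"][:,:,::-1]
    m=(np.hypot(W[...,0]-.517,W[...,1]-.31)<.03)&(z>.132)&(z<.155); P=W[m]; print(n,"fork top",len(P),P.mean(0).round(4),cv2.minAreaRect(P[:,:2].astype(np.float32)*1000))
    m=(np.hypot(W[...,0]-.523,W[...,1]-.185)<.03)&(z>.132)&(z<.155); P=W[m]; print("  blade top",P.mean(0).round(4),cv2.minAreaRect(P[:,:2].astype(np.float32)*1000)[0])
    if n!="wrist":
        m=(np.hypot(W[...,0]-.6116,W[...,1]+.1899)<.04)&(z>.1)&(z<.107); P=W[m]; print("  plate",len(P),P.mean(0).round(4))
cv2.imwrite("pics/e_scene.png",ims["scene"]); cv2.imwrite("pics/e_side.png",ims["side"])
E
python3 roll.py pics/r3.png
```

```text
clock: 23.78
position: [0.5168, 0.3101, 0.3]
ee_rot: [-0.425, 0.565, 0.425, 0.565]
ft_force: [0.0, 0.6, -0.2]
grip_width: 0.597
scene fork top 97 [0.5211 0.3057 0.1392] ((519.8317260742188, 308.2388916015625), (20.133441925048828, 25.146747589111328), 76.33898162841797)
  blade top [0.5277 0.1805 0.14  ] (526.10595703125, 182.65036010742188)
  plate 138 [ 0.6144 -0.191   0.1036]
side fork top 140 [0.514  0.313  0.1402] ((517.22216796875, 310.9068603515625), (20.02960777282715, 25.526573181152344), 72.71936798095703)
  blade top [0.5201 0.1888 0.1403] (522.8999633789062, 186.69943237304688)
  plate 40 [ 0.6119 -0.1874  0.1038]
wrist fork top 469 [0.5157 0.3104 0.1414] ((516.5458374023438, 310.18408203125), (19.555837631225586, 23.57168960571289), 73.86831665039062)
  blade top [0.5223 0.1869 0.1412] (523.3248901367188, 185.422119140625)
roller pts stand frame 441 min [-0.172 -0.099  0.013] max [-0.103 -0.036  0.061] mean [-0.1433 -0.069   0.0465]
```

View pics/e_scene.png

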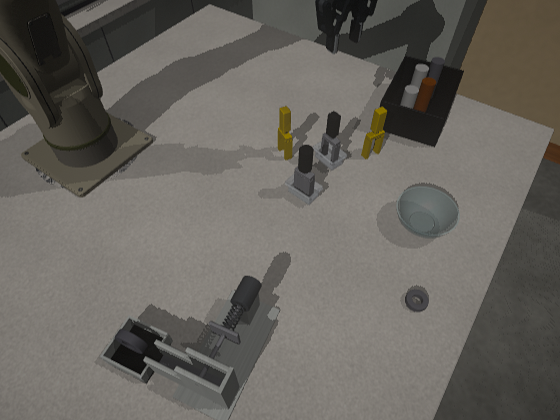

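View pics/e_side.png

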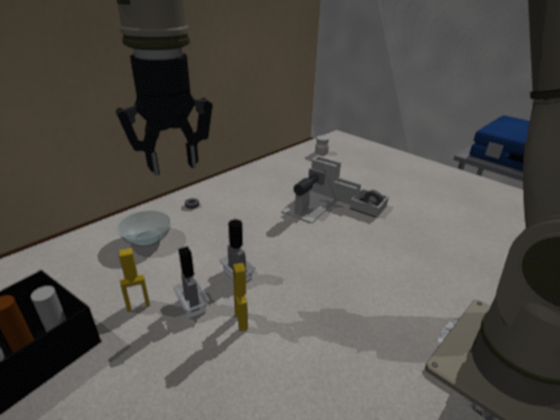

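The fork is upright in its holder (scene (333,140)), the roller is in the tray at (132,335), the plate is at rest, and the blade and look-alikes are where they were. The robot is clear. Handing in.

```bash
python3 -c "
from workcell import manip
print(manip.hand_in())"
```

```text
the job is handed in; nothing more can be done
None
```

The job is done and handed in at about 24 s of the 58 s allowed. I took the forked tool from its holder and set its prongs astride the bar. I then pushed the plate about 39 mm, worked out from the tool's travel, and held it for over a second. The roller dropped into the tray, and I put the tool back upright in its own holder.

Last checks before handing in:
- **Roller:** it stands still in the tray at about stand x = −0.143 m, y = −0.069 m. Its centre is at about z = 0.033 m, with no change between successive looks.
- **Push plate:** it is back at its rest position to within about 3 mm (measured at (0.614, −0.191) and (0.612, −0.187) m in two views).
- **Forked tool:** it stands upright with its top at z = 0.141 m, the same as at the start. It is within about 2 mm of the holder's centre.
- **Flat-bladed tool:** it is unmoved to within about 1 mm.
- **Robot:** it touches nothing, with the TCP at z = 0.30 m.

No check failed. The only disagreement was a 2–4 mm spread between the cameras, close to the stated calibration tolerance of about 2 mm.

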